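Tare the milk jug on the breakfast-bar scale

TASK

Take the glass that stands on the kitchen scale and set it upright, wholly on the round coaster; then set the empty milk jug upright, wholly on the scale's steel plate and let go of it. With the jug standing there, press the scale's wide tare key with a fingertip at about 8 N (never over 25 N) and hold it for about half a second. Drop nothing, press neither of the two small keys, and leave the other things where they stand.

Things in the scene. Friction and masses are not known exactly. Their poses are not given: they have to be found in the camera images.
- plate_top (a point): Middle of the top of the scale's flat steel plate, 54 mm above the counter; plate 140 mm (x) by 160 mm (y), no rim. Axes are the scale's: x runs from the key strip to the plate, z up. The fixed white scale body is 250 mm (x) by 190 mm (y), its middle 45 mm to the -x side of this point; its top at the key strip is 42 mm above the counter.
- tare_key: The wide grey tare key, 32 mm (x) by 48 mm (y), 5 mm thick, one of three flat keys along the scale's front edge. Origin: centre of its underside; top face 5 mm higher, 47 mm above the counter; 135 mm to -x and 45 mm to +y of the plate's middle (scale axes). Almost no travel: 4000 N/m spring, at most 2 mm, then hard. It registers when pressed above 5 N for 0.3 s.
- key_mid: Small grey key, 22 by 22 mm, in the middle of the row, top 47 mm above the counter, 63 mm from the tare key's centre. Not to be pressed. Origin at the centre of its underside.
- key_end: Small grey key, 22 by 22 mm, at the other end of the row, top 47 mm above the counter. Not to be pressed. Origin at the centre of its underside.
- glass_centre (a point): Centre, half-way up, of the smoked drinking glass that starts on the scale's plate. Round, open at the top, 64 mm in diameter with straight sides, 105 mm high, 3 mm wall, about 0.2 kg. z up along its axis.
- coaster_top (a point): Centre of the top face of the round cork coaster, 100 mm in diameter, 6 mm thick, fixed to the counter.
- jug_centre (a point): Centre, on the axis, half-way up, of the empty open steel milk jug on the counter: 105 mm high, 0.3 kg, foot 74 mm in diameter, above 50 mm a straight round neck 62 mm in diameter, wall 3 mm. Loop handle (9 mm bar) on its +x side, 28 to 90 mm up, reaching 66 mm from the axis; spout on -x, reaching 45 mm. z up. Handle best not left over the keys: it takes their room.
- canister_centre (a point): Bystander: centre of a round steel canister with a lid knob and no handle, 68 mm in diameter, 112 mm high, standing on the handle side (+x) of the milk jug. Leave alone.
- spare_glass_centre (a point): Bystander: centre of a glass just like the one on the scale, standing on the counter on the spout side (-x) of the milk jug. Leave alone.
- water_jug_centre (a point): Bystander: centre, half-way up, of a green glass water jug, 116 mm in diameter, 185 mm high, handle reaching 82 mm from its axis on its +y side. Leave alone.
- bowl_centre (a point): Bystander: centre of a white bowl, 90 mm in diameter, 42 mm high, on the counter behind the scale's plate. Leave alone.
Mind the look-alikes: they are no part of the job. Leave any green or pink look-alike of the part that bears glass_centre alone. Several things look just like the part that bears coaster_top: the one meant starts farthest to the robot's right.

How it is judged:
By the outcome, as a careful person would: the job done as asked, in the order asked, and still so for the second after the job is handed in, with the robot touching nothing.
It also fails if it takes over 72 s, if anything falls off the work surface, if the arm or the gripper's body presses on something with over 40 N, if the wrist force passes 120 N, or if a joint passes its speed limit or range.

ROBOT

A 7-joint arm with a two-finger parallel gripper is mounted at the origin on the work surface. World frame = base frame: x ahead of the robot, y to its left, z up, the work surface at z = 0. Lengths are in m, angles in degrees, forces in N, time in s.
With the tool pointing down it reaches from about 0.425 to 1.025 m from the base axis. Payload 9.4 kg.
Tool frame: the origin (TCP) lies midway between the tips of the shut fingers; the grasp point (between the pads) lies 19 mm behind it; z points along the fingers, y is the line along which they close (so a half turn about z gives the same grasp; the last joint's range is limited). The gripper opens to 85 mm and grips with 20 to 120 N. Pads are 22 mm wide; open, the fingers measure 114 mm over their backs; the gripper's body (76 mm by 85 mm) begins 54 mm behind the grasp point. The pads swing forward as they close: fully open they stand 13 mm farther back than shut.
Start: joints at [72.038, 34.337, -0.143, 91.639, 0.103, 54.024, -4.572], TCP at [0.17, -0.705, 0.231] pointing down, gripper open.
Joint ranges: [-147.43, 147.43], [-19.82, 112.94], [-74.19, 73.91], [6.32, 146.72], [-59.91, 239.91], [6.04, 106.73], [-150.56, 150.56]. Speed limits (degrees/s): [127.2, 127.2, 172.46, 172.46, 180, 180, 180].

INTERFACE

Orientations are given as [roll, pitch, yaw] about the fixed x, y, z axes, in that order (R = Rz(yaw) Ry(pitch) Rx(roll)).
In Python, from cell import move_pose, servo_line, move_joints, grip, sleep, solve_ik, observe, snapshot, camera_params, IKError, hand_in gives the robot as it stands. The module is installed in compiled form; this text tells all that it offers. Calls block until the motion is done:
- move_pose(position, orientation): joint-space move of the TCP to a pose.
- servo_line(position, frame=None, v=0.15, f_stop=None): straight line of the TCP; frame=None keeps the orientation; v is the mean speed in m/s. With f_stop (N) it stops when the force on the tool has changed by that much, and returns True; else False.
- move_joints(angles): joint-space move.
- grip(opening, force=None): finger opening in m; force is the grip in N (None keeps the last); returns when the fingers have stopped.
- sleep(seconds).
- solve_ik(position, orientation): joint angles nearest the present ones, or None.
- observe(): the state.
- snapshot(name): name is "scene" or "top" or "wrist"; returns (picture, depth): 480x640x3 uint8, blue, green, red; 480x640 float32, m along the optical axis (not along the pixel's ray), 0 where there is no reading.
- camera_params(name): a dict with "fx", "fy", "cx", "cy" (pixels), "R" (3x3) and "t" (3): a world point X has camera coordinates R X + t; the wrist camera has in their place "tool_from_camera" (4x4, takes a point from camera to tool coordinates, whose origin is the TCP and whose axes are the flange's). Camera axes: x right, y down, z forward; pixel columns grow to the right and rows downward; lengths in m; the calibration is good to about 2 mm. The wrist camera is an equidistant fisheye: a pixel r from the principal point sees the ray r / f radians off the axis. A picture is of the moment at which its call begins: read the wrist's pose just before it. camera_params takes no time and is no camera call.
A pose or a line that the arm cannot do raises IKError and nothing moves.
- hand_in(): hands the job in; it is judged then, once.
The state is a dict: "t": time; "joints": joint angles; "dq": joint speeds; "joint_efforts": joint torques, N m; "eef_pos": TCP position; "ee_rot": TCP orientation; "contact_force": force on the tool from outside, world axes, zero at the start; "ft_torque": the same for the moment, N m; "width": finger opening in m; "finger_force": force on a finger pad.
Only numpy, scipy, OpenCV 4.12 (cv2) and the standard library are available. Lean on these libraries where they do the work, as an engineer would, in place of code of your own. Each camera call takes 0.05 s, during which the arm holds its last target. There are 200 camera calls.

## Working session

There is one attempt and no reset: what is moved stays moved. The work goes in short steps, each a Python script; the robot and the scene stay as the last script left them, time stands still between calls to the robot, and variables do not carry over. Pictures are saved under pics/ and viewed, at most 10 in all, crops included, and the job is handed in when it is done.

```bash
mkdir -p pics; python3 - <<'E'
from cell import *
import cv2,numpy as np
for n in("scene","top"):
    p,d=snapshot(n); cv2.imwrite(f"pics/{n}0.png",p); np.save(f"{n}0.npy",d)
    c=camera_params(n); print(n,c, (d>0).mean())
o=observe();print(o)
E
```

```text
scene {'fx': 436.6885098691705, 'fy': 436.6885098691705, 'cx': 323.1129194899419, 'cy': 240.2150947184132, 'R': array([[ 2.12566996e-01,  9.77146050e-01, -9.32577335e-04],
       [ 8.24015009e-01, -1.79767868e-01, -5.37292079e-01],
       [-5.25180480e-01,  1.13442106e-01, -8.43395727e-01]]), 't': array([-0.0646822 , -0.41547735,  1.2375192 ])} 0.995966796875
top {'fx': 523.8176113025872, 'fy': 523.8176113025872, 'cx': 317.5691842950539, 'cy': 238.26083038148155, 'R': array([[-0.03499523, -0.9993868 , -0.00116315],
       [-0.97648095,  0.03444085, -0.21283509],
       [ 0.21274464, -0.00631242, -0.97708744]]), 't': array([-0.03501583,  0.57579315,  1.22612747])} 0.9959635416666667
{'t': 0.1, 'joints': array([72.03706132, 34.37958711, -0.1451527 , 91.67684328,  0.10262086,
       54.02337965, -4.57026483]), 'dq': array([-0.01084306, -0.03125825,  0.0671311 , -0.14330525,  0.01253919,
        0.03860564,  0.04749892]), 'joint_efforts': array([ 4.95379340e-03, -7.77976513e+01,  1.56962827e+00, -2.58616108e+01,
        1.25641140e-02,  5.63874026e-03, -2.72495093e-06]), 'eef_pos': array([ 0.16997316, -0.70435804,  0.23050472]), 'ee_rot': array([-1.79920651e+02,  7.34492723e-03,  1.35728756e+01]), 'contact_force': array([0.28118258, 0.38892349, 0.45587974]), 'ft_torque': array([ 0.00244888,  0.05062615, -0.01327095]), 'finger_force': 0.0, 'width': 0.08534116167488409}
```

View pics/scene0.png

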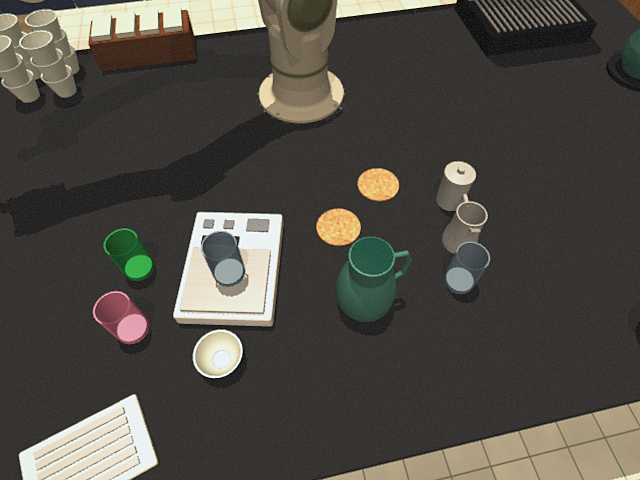

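View pics/top0.png

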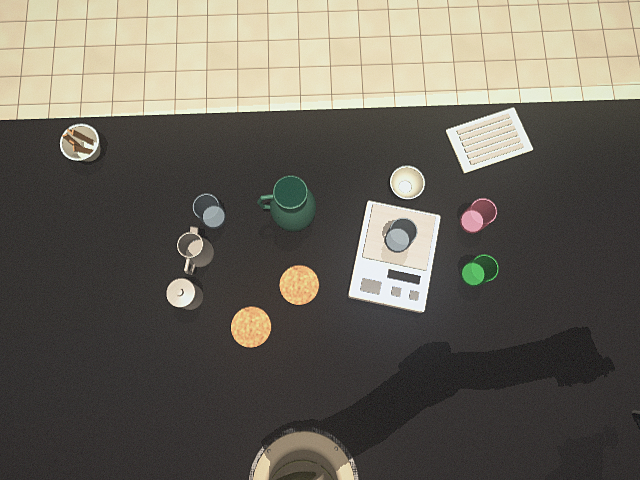

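Candidates (top view): the glass wanted is the smoked one on the scale at (400,236); look-alikes are pink (478,216), green (480,270) and the spare smoked glass (209,212). Coasters are at (299,285) and (251,327). Image right is the robot's right, so the one meant is (299,285). The jug is at (190,248), with its handle towards the canister at (181,293).

```bash
cat > h.py <<'E'
from cell import *
import cv2,numpy as np
def ray(n,u,v):
    c=camera_params(n);R=np.array(c["R"]);t=np.array(c["t"])
    d=R.T@np.array([(u-c["cx"])/c["fx"],(v-c["cy"])/c["fy"],1.]);return -R.T@t,d
def onz(n,u,v,z):
    o,d=ray(n,u,v);return o+d*(z-o[2])/d[2]
def cloud(n,D):
    c=camera_params(n);R=np.array(c["R"]);t=np.array(c["t"])
    v,u=np.mgrid[:480,:640]
    X=np.stack([(u-c["cx"])/c["fx"]*D,(v-c["cy"])/c["fy"]*D,D],-1)
    return (X-t)@R
def circ(P):
    A=np.c_[2*P[:,:2],np.ones(len(P))];s=np.linalg.lstsq(A,(P[:,:2]**2).sum(1),rcond=None)[0]
    return s[0],s[1],np.sqrt(s[2]+s[0]**2+s[1]**2)
E
python3 - <<'E'
from h import *
np.set_printoptions(precision=4,suppress=True)
for n,seeds in(("top",dict(glass=(400,236),jug=(190,248),can=(181,293),spare=(209,212),water=(290,200),bowl=(407,182),green=(480,270))),("scene",dict(glass=(225,258),jug=(465,228),can=(456,186),spare=(467,268),water=(370,278),bowl=(218,355)))):
    im=cv2.imread(f"pics/{n}0.png");C=cloud(n,np.load(f"{n}0.npy"))
    hsv=cv2.cvtColor(im,cv2.COLOR_BGR2HSV)
    m=cv2.inRange(hsv,(8,110,150),(25,255,255))
    k,_,st,ce=cv2.connectedComponentsWithStats(m)
    print(n,"coasters",[(ce[i],onz(n,*ce[i],.006)[:2],st[i,4]) for i in range(1,k) if st[i,4]>400])
    for name,(u,v) in seeds.items():
        w=C[v-38:v+38,u-38:u+38].reshape(-1,3)
        c0=C[v,u]; z=w[:,2]; h,e=np.histogram(z,np.arange(-.01,.21,.01)); print(name,c0,h)
# scale: white body in top
    m=cv2.inRange(hsv,(0,0,170),(180,60,255))
    k,l,st,ce=cv2.connectedComponentsWithStats(m)
    for i in range(1,k):
        if 1500<st[i,4]<20000: 
            r=cv2.minAreaRect(np.argwhere(l==i)[:,::-1].astype(np.float32)); print("white",r)
            print(np.array([onz(n,*p,.042) for p in cv2.boxPoints(r)]))
im=cv2.imread("pics/top0.png")
a=cv2.resize(im[185:325,340:450],None,fx=3.6,fy=3.6,interpolation=2);b=cv2.resize(im[185:325,150:260],None,fx=3.6,fy=3.6,interpolation=2)
cv2.imwrite("pics/crop1.png",np.hstack([a,b]))
E
```

```text
top coasters [(array([299.0926, 285.1614]), array([ 0.4672, -0.0048]), np.int32(886)), (array([250.982 , 327.1083]), array([0.3671, 0.1172]), np.int32(942))]
glass [ 0.5718 -0.2574  0.0662] [ 271  628    0    4  165 1160 2617  293   45   56   59   51   60   59
   57   59  109   62    0    0    0]
jug [0.5718 0.2708 0.0091] [1740 2659  121  105  132  107   94   90  110  102  224  258    2    0
    0    0    0    0    0    0    0]
can [0.4451 0.2649 0.1119] [1913 2656   54   58   87   70   42   44   44   30  375  345   31    0
    0    0    0    0    0    0    0]
spare [0.6651 0.2231 0.0096] [1894 2735  117   75   81   86   92   90  108  107  126  230    4    0
    0    0    0    0    0    0    0]
water [0.6368 0.0044 0.1885] [1334 2312    2    2   27   29   27   30   97  115  111  112  184  188
   97   33   26   69   35  836   85]
bowl [ 0.7304 -0.2964  0.003 ] [1276 2891  259  184  186  331  586   21    0    0    0    0    0    0
    0    0   13   10    0    0    0]
green [ 0.489  -0.4627  0.0102] [1358 3595  107   65   58   73   54   75   74   65   75  140   10    0
    0    0    0 
[... 2485 characters left out ...]
64  0.042 ]
 [-0.2543 -0.0577  0.042 ]
 [-0.2907 -0.7488  0.042 ]]
white ((227.32705688476562, 265.6717529296875), (98.1314926147461, 113.63496398925781), 5.90614128112793)
[[ 0.6298 -0.3634  0.042 ]
 [ 0.3619 -0.3294  0.042 ]
 [ 0.4358 -0.1211  0.042 ]
 [ 0.6893 -0.1851  0.042 ]]
white ((217.00003051757812, 353.5000305175781), (44.547725677490234, 51.61879348754883), 45.0)
[[ 0.7099 -0.3475  0.042 ]
 [ 0.6535 -0.2769  0.042 ]
 [ 0.7269 -0.2262  0.042 ]
 [ 0.778  -0.2964  0.042 ]]
white ((89.31855773925781, 457.579345703125), (73.46455383300781, 137.55300903320312), 62.80186462402344)
[[ 0.8171 -0.6245  0.042 ]
 [ 0.7584 -0.4337  0.042 ]
 [ 0.874  -0.3795  0.042 ]
 [ 0.9213 -0.5609  0.042 ]]
```

View pics/crop1.png

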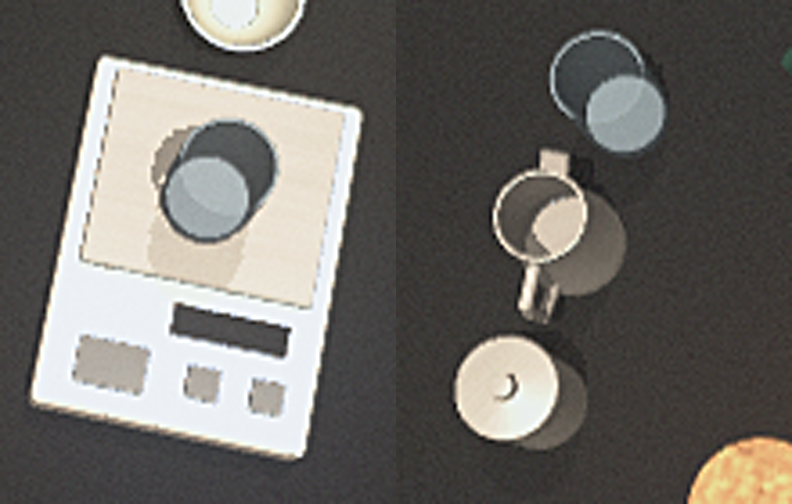

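The crop confirms the choice: smoked glass on the plate at (400,236), tare key as the wide key at (371,286), and the jug rim at (190,245) with its handle pointing down to (187,266). Next come the fine fits.

```bash
python3 - <<'E'
from h import *
np.set_printoptions(precision=4,suppress=True)
S={"top":dict(glass=(403,232,.159),jug=(190,245,.105),can=(181,293,.112),spare=(206,206,.105),water=(290,190,.185),bowl=(407,182,.042)),
"scene":dict(glass=(222,245,.159),jug=(467,218,.105),can=(458,173,.112),spare=(470,258,.105),water=(372,252,.185),bowl=(218,348,.042))}
for n in S:
    im=cv2.imread(f"pics/{n}0.png");C=cloud(n,np.load(f"{n}0.npy"))
    for k,(u,v,z) in S[n].items():
        c=onz(n,u,v,z);P=C[(abs(C[...,2]-z)<.006)&(np.hypot(C[...,0]-c[0],C[...,1]-c[1])<(.075 if k=="water" else .055))]
        for _ in range(4):
            x,y,r=circ(P);e=abs(np.hypot(P[:,0]-x,P[:,1]-y)-r);P=P[e<max(.004,np.percentile(e,80))] if len(P)>20 else P
        (bx,by),br=cv2.minEnclosingCircle(P[:,:2].astype(np.float32))
        print(n,k,c[:2],"fit",np.array([x,y,r]),"enc",np.array([bx,by,br]),len(P),P[:,2].mean())
n="top";im=cv2.imread("pics/top0.png");C=cloud(n,np.load("top0.npy"))
roi=im[195:320,345:445].copy();hsv=cv2.cvtColor(roi,cv2.COLOR_BGR2HSV)
body=cv2.inRange(hsv,(0,0,120),(180,255,255))
m=cv2.inRange(hsv[75:],(0,0,90),(180,70,200))
k,l,st,ce=cv2.connectedComponentsWithStats(m)
for i in range(1,k):
    if st[i,4]>40:
        u,v=ce[i]+[345,270];print("key",u,v,st[i],onz(n,u,v,.047)[:2])
print(roi[20,50],roi[90,60],roi[90,25])
g=C[195:320,345:445,2]; pm=((g>.049)&(g<.062)).astype(np.uint8)
m=cv2.inRange(hsv,(5,25,120),(30,120,255));m=cv2.morphologyEx(m,2,np.ones((3,3)))
for mm in(m,pm):
    cs=max(cv2.findContours(mm,0,2)[0],key=cv2.contourArea);r=cv2.minAreaRect(cs);q=np.array([onz(n,p[0]+345,p[1]+195,.054) for p in cv2.boxPoints(r)])
    print("plate",q[:,:2].tolist(),q.mean(0),np.linalg.norm(np.diff(q,axis=0),axis=1))
    d=q[1]-q[0];print(np.degrees(np.arctan2(d[1],d[0])))
# jug handle/spout in both views
for n in S:
    C=cloud(n,np.load(f"{n}0.npy"));P=C[(C[...,2]>.06)&(C[...,2]<.1)&(abs(C[...,0]-.59)<.1)&(abs(C[...,1]-.25)<.08)]
    print(n,P[:,0].min())
    for x0 in np.arange(.47,.66,.01):
        q=P[abs(P[:,0]-x0)<.005]
        if len(q)>2: print("%.2f %.3f %.3f %.3f %d"%(x0,q[:,1].min(),np.median(q[:,1]),q[:,1].max(),len(q)),end="; ")
    print()
E
```

```text
top glass [ 0.5608 -0.2493] fit [ 0.5631 -0.2494  0.0301] enc [ 0.5632 -0.2503  0.0326] 150 0.15902738801486857
top jug [0.5592 0.2477] fit [0.5614 0.2477 0.0302] enc [0.5617 0.2468 0.0331] 116 0.10398489512139304
top can [0.4451 0.2648] fit [0.4466 0.2707 0.0069] enc [0.4458 0.2716 0.0099] 30 0.11153396099314976
top spare [0.6538 0.2108] fit [0.6529 0.2118 0.0302] enc [0.6534 0.2123 0.0327] 132 0.104388686876635
top water [0.6614 0.004 ] fit [0.6543 0.0041 0.0318] enc [0.6542 0.0041 0.0366] 363 0.18685615205696432
top bowl [ 0.7177 -0.2891] fit [ 0.7164 -0.2884  0.0417] enc [ 0.7167 -0.2884  0.0452] 210 0.04221646072455029
scene glass [ 0.5656 -0.2413] fit [ 0.5655 -0.2469  0.0303] enc [ 0.5651 -0.247   0.0331] 276 0.1576858854800169
scene jug [0.5704 0.2377] fit [0.5629 0.2511 0.0294] enc [0.5629 0.252  0.032 ] 199 0.10330788942409659
scene can [0.4602 0.2605] fit [0.4502 0.2727 0.0066] enc [0.4505 0.273  0.0093] 42 0.11094543062866277
scene spare [0.6588 0.2075] fit [0.6554 0.2144 0.0303] enc [0.655  0.2148 0.0328] 247 0.10373311957606055
scene water [0.6512 0.0096] fit [0.6618 0.
[... 1168 characters left out ...]
4 0.222 0.228 0.272 31; 0.55 0.218 0.221 0.276 33; 0.56 0.217 0.275 0.278 31; 0.57 0.218 0.275 0.276 31; 0.58 0.222 0.267 0.273 39; 0.59 0.233 0.250 0.264 48; 0.62 0.197 0.208 0.227 50; 0.63 0.185 0.193 0.236 40; 0.64 0.181 0.185 0.240 27; 0.65 0.180 0.182 0.242 28; 0.66 0.181 0.240 0.242 24; 
scene 0.4998997277692135
0.50 0.259 0.261 0.268 16; 0.51 0.258 0.262 0.267 24; 0.52 0.257 0.259 0.266 14; 0.53 0.244 0.253 0.263 71; 0.54 0.227 0.267 0.277 124; 0.55 0.221 0.276 0.280 88; 0.56 0.219 0.279 0.282 79; 0.57 0.220 0.223 0.280 76; 0.58 0.223 0.227 0.276 74; 0.59 0.231 0.244 0.271 148; 0.63 0.198 0.224 0.238 184; 0.64 0.185 0.239 0.243 88; 0.65 0.183 0.243 0.246 91; 0.66 0.182 0.186 0.246 90;
```

```bash
python3 - <<'E'
from h import *
np.set_printoptions(precision=1,suppress=True)
for nm,p,ys in(("glass",(.5645,-.248),(-14,76,166,-104)),("coaster",(.469,-.003),(-14,0,76,-76)),("jug",(.562,.249),(-11,169)),("plate",(.579,-.257),(76,-104,166,-14)),("tare",(.4555,-.1785),(-14,76,-104))):
    for y in ys:
        print(nm,y,*[solve_ik([*p,z],[180,0,y]) for z in(.06,.33)])
E
```

```text
glass -14 [ 15.   39.9   5.2 113.6  -7.4  26.8 -78.4] [ 17.2  21.4   1.8  99.9  -0.8  58.7 -84.8]
glass 76 [ 27.3  40.3 -13.4 112.7  18.   29.  -12.9] [ 34.2  22.8 -22.4  98.8   9.8  60.3  -5.5]
glass 166 [ 39.8  43.5 -33.  111.9  39.3  36.3  57.2] [ 48.2  26.7 -44.1  98.   20.4  63.6  74. ]
glass -104 [   1.1   43.    27.1  114.5  -36.9   31.2 -139.7] [ -20.6   33.3   64.3  102.1  -32.8   65.9 -139.9]
coaster -14 [-10.3  34.6   5.4 132.8 -13.6  13.1 -96.6] [  10.8   11.   -20.6  115.9    4.8   53.9 -116.2]
coaster 0 [ -9.3  34.5   3.9 132.7  -9.8  13.  -86.5] [  12.5   11.1  -22.6  115.8    5.3   54.  -102.8]
coaster 76 [ -1.7  34.4  -6.9 132.2  16.2  14.1 -37.2] [ 20.5  12.2 -32.4 115.4   8.   54.6 -29.9]
coaster -76 [ -17.7   35.7   16.2  133.2  -38.    15.3 -133.4] [ -56.4   17.    65.3  119.1  -18.8   55.1 -147. ]
jug -11 [ -36.1   40.2   10.5  114.   -15.    27.  -115.6] [  -3.2   25.2  -37.9   98.4   17.1   62.3 -147.5]
jug 169 [ -2.2  46.1 -42.4 111.8  47.5  41.3   5.2] [ 14.7  37.9 -73.5  97.5  37.8  74.   12.1]
plate 76 [ 27.4  41.  -13.2 110.4  17.2  30.5 -11.5] [ 33.7  24.  -21.6  96.7   9.9  61.1  -5. ]
plate -104 [   1.3   43.9   27.7  112.2  -36.5   32.8 -140.1] [ -19.3   34.9   64.2  100.   -33.9   67.2 -139.2]
plate 166 [ 40.2  44.4 -33.4 109.6  38.8  37.8  58.5] [ 47.6  28.  -43.7  95.9  21.1  64.6  74.1]
plate -14 [ 15.2  40.7   5.5 111.3  -7.5  28.4 -78. ] [ 17.2  22.7   2.3  97.8  -1.   59.5 -84.2]
tare -14 [ 12.6  35.1   3.  130.1  -6.8  15.  -82.3] [ 18.6  11.6  -4.7 114.4   1.2  54.  -90.7]
tare 76 [ 22.7  35.2 -11.4 129.4  22.7  17.2 -22.4] [ 36.3  13.1 -26.3 113.5   7.1  54.9  -7.5]
tare -104 [   0.8   36.9   20.5  130.8  -41.6   18.5 -136.4] [ -36.7   23.9   73.6  117.   -27.    58.9 -143.7]
```

```bash
python3 - <<'E'
from h import *
np.set_printoptions(precision=4,suppress=True)
def s(t): o=observe();print(t,round(o["t"],2),o["eef_pos"],o["ee_rot"],round(o["width"],4),round(o["finger_force"],1),o["contact_force"])
O=[180,0,-14]
grip(.085)
move_pose([.5645,-.248,.30],O);s("above")
print(servo_line([.5645,-.248,.112],v=.12,f_stop=6));s("down")
grip(.04,35);s("grip")
servo_line([.5645,-.248,.30],v=.12);s("lift")
p,_=snapshot("top");cv2.imwrite("pics/lift.png",p);p,_=snapshot("scene");cv2.imwrite("pics/lift_s.png",p)
cv2.imwrite("pics/lift2.png",np.hstack([cv2.resize(p,(400,300)),cv2.resize(cv2.imread("pics/lift.png"),(400,300))]))
E
```

```text
above 2.49 [ 0.5641 -0.2491  0.2999] [179.9759   0.0105 -14.0767] 0.0849 0.0 [ 0.7618 -0.3658  0.1649]
False
down 4.21 [ 0.5649 -0.2482  0.1127] [179.993   -0.0663 -14.0019] 0.0851 0.0 [ 0.2664  0.1938 -0.1168]
grip 4.55 [ 0.5648 -0.2482  0.1127] [179.9905  -0.0615 -14.0026] 0.0623 37.7 [-0.6487 -0.5774  5.8345]
lift 6.27 [ 0.5642 -0.2479  0.2993] [-179.9928    0.0723  -13.9977] 0.0625 38.6 [-0.2164  0.1395 -1.8753]
```

View pics/lift2.png

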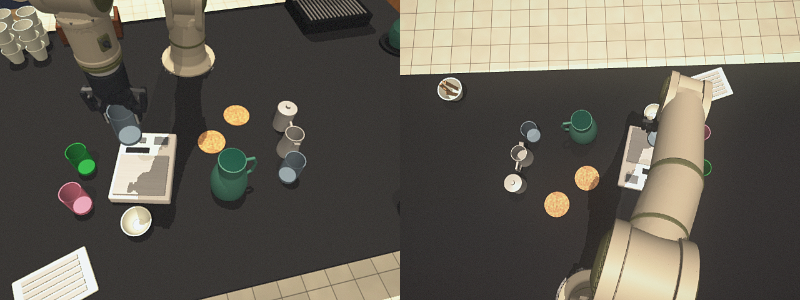

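Glass is held upright at scene crop (124,125) and the plate is clear. Placing it on the coaster.

```bash
python3 - <<'E'
from h import *
np.set_printoptions(precision=4,suppress=True)
def s(t): o=observe();print(t,round(o["t"],2),o["eef_pos"],o["ee_rot"],round(o["width"],4),round(o["finger_force"],1),o["contact_force"])
O=[180,0,-14];x,y=.469,-.003
move_pose([x,y,.28],O);s("above")
servo_line([x,y,.09],v=.12)
print(servo_line([x,y,.062],v=.03,f_stop=4));s("down")
grip(.085);s("open")
servo_line([x,y,.25],v=.15)
move_pose([.562,.249,.30],[180,0,-11]);s("jug")
c,_=snapshot("wrist");p,d=snapshot("scene");q,d2=snapshot("top");cv2.imwrite("pics/b_s.png",p);np.save("b_s.npy",d);cv2.imwrite("pics/b_t.png",q);np.save("b_t.npy",d2)
cv2.imwrite("pics/b2.png",np.hstack([cv2.resize(p,(400,300)),cv2.resize(c,(400,300))]))
for n,D in(("scene",d),("top",d2)):
    C=cloud(n,D);P=C[(abs(C[...,2]-.111)<.006)&(np.hypot(C[...,0]-x,C[...,1]-y)<.05)];print(n,len(P))
    if len(P)>20: print(circ(P))
E
```

```text
above 7.39 [ 0.47   -0.004   0.2803] [179.9943  -0.0686 -14.0627] 0.0624 38.7 [-0.4435  0.3188 -1.6821]
True
down 9.92 [ 0.4686 -0.0033  0.0643] [179.9569   0.0654 -14.0092] 0.0626 37.2 [-0.0616 -2.0976  4.3317]
open 10.28 [ 0.4684 -0.0031  0.0642] [179.9623   0.0967 -13.993 ] 0.0849 0.0 [ 0.1294 -0.0194  0.5158]
jug 12.72 [0.5619 0.2468 0.2994] [179.8945   0.0321 -11.1092] 0.0851 0.0 [ 0.0399 -0.5335  0.1261]
scene 205
(np.float64(0.4700507442196007), np.float64(-0.0020038260430595978), np.float64(0.030241726035236654))
top 127
(np.float64(0.4675583505016958), np.float64(-0.004909746326480169), np.float64(0.0303008904009572))
```

View pics/b2.png

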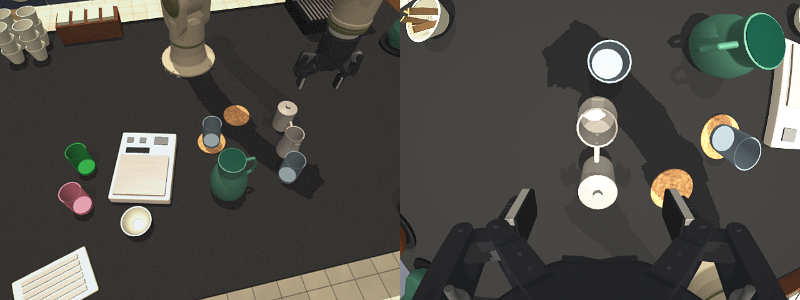

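Glass stands centred on the coaster (scene crop 211,133), and the wrist view shows the jaw line square to the jug's handle (597,130). Picking the jug.

```bash
python3 - <<'E'
from h import *
np.set_printoptions(precision=4,suppress=True)
def s(t): o=observe();print(t,round(o["t"],2),o["eef_pos"],o["ee_rot"],round(o["width"],4),round(o["finger_force"],1),o["contact_force"])
x,y=.562,.249
servo_line([x,y,.15],v=.12)
print(servo_line([x,y,.068],v=.08,f_stop=6));s("down")
grip(.04,45);s("grip")
servo_line([x,y,.33],v=.12);s("lift")
p,_=snapshot("scene");c,_=snapshot("wrist")
cv2.imwrite("pics/c2.png",np.hstack([cv2.resize(p,(400,300)),cv2.resize(c,(400,300))]))
E
```

```text
False
down 15.45 [0.5623 0.2491 0.0685] [-179.9689   -0.0387  -11.0028] 0.0851 0.0 [ 0.008  -0.1333  0.345 ]
grip 15.8 [0.5623 0.2493 0.0687] [-179.954    -0.0487  -10.994 ] 0.0605 48.1 [-0.9755 -0.0209  5.2392]
lift 18.13 [0.5618 0.2489 0.3294] [179.9649   0.0444 -10.9992] 0.0603 49.4 [-0.2003  0.1815 -3.5532]
```

View pics/c2.png

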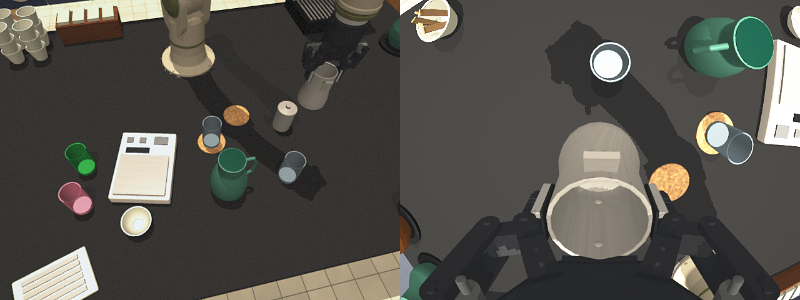

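Jug is held and upright, with bystanders undisturbed. Placing it on the plate with the handle to scale -y.

```bash
python3 - <<'E'
from h import *
np.set_printoptions(precision=4,suppress=True)
def s(t): o=observe();print(t,round(o["t"],2),o["eef_pos"],o["ee_rot"],round(o["width"],4),round(o["finger_force"],1),o["contact_force"])
x,y=.580,-.258
move_pose([x,y,.33],[180,0,76]);s("above")
servo_line([x,y,.15],v=.12)
print(servo_line([x,y,.118],v=.03,f_stop=4));s("down")
grip(.085);s("open")
servo_line([x,y,.30],v=.15);s("up")
move_pose([.4555,-.1785,.20],[180,0,76]);grip(0,20);s("tare")
p,d=snapshot("scene");c,_=snapshot("wrist")
C=cloud("scene",d);P=C[(abs(C[...,2]-.159)<.006)&(np.hypot(C[...,0]-x,C[...,1]-y)<.05)];print(len(P))
if len(P)>20: print(circ(P))
cv2.imwrite("pics/d2.png",np.hstack([cv2.resize(p[180:380,100:300],(400,400),interpolation=2),cv2.resize(c,(400,300))[0:300] if 0 else cv2.resize(c,(400,400))]))
E
```

```text
above 20.2 [ 0.5804 -0.257   0.33  ] [179.9909  -0.0292  76.0459] 0.0603 49.4 [ 1.2551  1.575  -5.4987]
True
down 22.69 [ 0.5796 -0.2579  0.1227] [-179.9326   -0.0001   75.9931] 0.0605 50.0 [-0.6587  0.1906  5.9552]
open 23.07 [ 0.5788 -0.2576  0.1216] [-179.8134   -0.0217   75.9984] 0.0852 0.0 [-0.5268  0.4107  0.32  ]
up 24.41 [ 0.5796 -0.2578  0.299 ] [-179.7214   -0.0317   76.0039] 0.0848 0.0 [ 0.0224 -0.2535 -0.016 ]
tare 25.92 [ 0.4555 -0.1785  0.2   ] [179.9986   0.001   76.0043] 0.0 0.0 [ 0.5965 -0.4974 -0.1166]
322
(np.float64(0.579980025651912), np.float64(-0.2539849973105485), np.float64(0.03060393304379825))
```

View pics/d2.png

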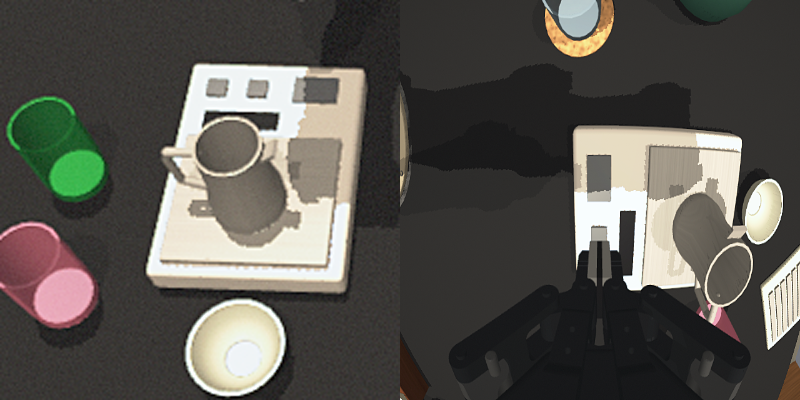

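```bash
python3 - <<'E'
from h import *
from scipy.spatial.transform import Rotation as Ro
np.set_printoptions(precision=4,suppress=True)
o=observe();c,_=snapshot("wrist");k=camera_params("wrist");T=np.array(k["tool_from_camera"])
roi=cv2.cvtColor(c,cv2.COLOR_BGR2GRAY)[180:246,290:345];m=(roi<140).astype(np.uint8)
n,l,st,ce=cv2.connectedComponentsWithStats(m)
W=Ro.from_euler("xyz",o["ee_rot"],degrees=True).as_matrix()
for i in range(1,n):
    if st[i,4]<150: continue
    u,v=ce[i]+[290,180];a=np.array([(u-k["cx"])/k["fx"],(v-k["cy"])/k["fy"]]);r=np.hypot(*a)
    d=np.r_[a/r*np.sin(r),np.cos(r)];d=W@T[:3,:3]@d;q=W@T[:3,3]+o["eef_pos"];print(u,v,st[i],q+d*(.047-q[2])/d[2])
E
```

```text
317.7871462264151 207.2818396226415 [   9    6   39   46 1696] [ 0.4567 -0.1718  0.047 ]
```

The wrist ray agrees: x is within 1 mm, and y is biased by the shadow edge across the key. Pressing.

```bash
python3 - <<'E'
from h import *
np.set_printoptions(precision=4,suppress=True)
x,y=.4555,-.1775
servo_line([x,y,.065],v=.1);sleep(.2)
b=observe();print(b["eef_pos"],b["contact_force"])
z0=b["contact_force"][2]
print(servo_line([x,y,.040],v=.008,f_stop=7.5))
o=observe();zc=o["eef_pos"][2];t0=o["t"];log=[]
while 1:
    o=observe();f=o["contact_force"][2]-z0;log.append((round(o["t"]-t0,2),round(f,2),round(o["eef_pos"][2],4)))
    if o["t"]-t0>.6: break
    sleep(.05)
print(log)
E
```

```text
[ 0.4557 -0.1776  0.0654] [ 1.1009 -0.51    0.036 ]
True
[(0.0, np.float64(8.33), np.float64(0.0452)), (0.05, np.float64(8.1), np.float64(0.0453)), (0.1, np.float64(8.51), np.float64(0.0453)), (0.15, np.float64(8.2), np.float64(0.0453)), (0.2, np.float64(8.37), np.float64(0.0453)), (0.25, np.float64(7.82), np.float64(0.0453)), (0.3, np.float64(8.3), np.float64(0.0453)), (0.35, np.float64(7.72), np.float64(0.0453)), (0.4, np.float64(8.17), np.float64(0.0453)), (0.45, np.float64(7.29), np.float64(0.0453)), (0.5, np.float64(7.07), np.float64(0.0453)), (0.55, np.float64(7.89), np.float64(0.0453)), (0.6, np.float64(8.17), np.float64(0.0453))]
```

```bash
python3 - <<'E'
from h import *
servo_line([.4555,-.1775,.22],v=.12);move_pose([.17,-.705,.231],[180,0,13.6]);sleep(.3)
print(observe()["t"])
p,_=snapshot("scene");cv2.imwrite("pics/e.png",p)
E
```

```text
34.625
```

View pics/e.png

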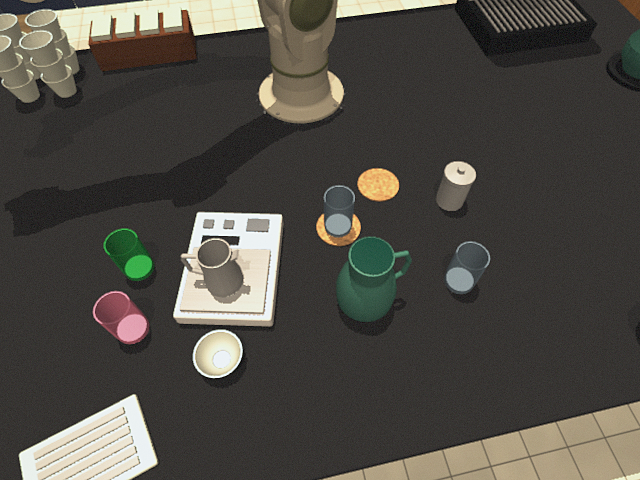

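The glass stands on the coaster at (338,220), the jug stands on the plate at (220,270), and everything else is where it started.

```bash
python3 -c "
from cell import *
print(hand_in())"
```

```text
the job is handed in; nothing more can be done
None
```

The job is handed in, at about 35 s of robot time: the glass stands on the right-hand coaster, the jug stands on the scale plate with its handle away from the keys, and the tare key was held at about 8 N for 0.6 s; the final picture shows everything else where it stood, but the hand-in returned no verdict.

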